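# Set the rotation stage to its rider and clamp it

## Robot

A 7-joint arm with a two-finger parallel gripper is mounted at the origin on a cart in front of the work surface, level with it; the furniture and walls round the work are solid. World frame = base frame: x ahead of the robot, y to its left, z up, the work surface at z = 0. Lengths are in mm, angles in rad, forces in N, time in s.
With the tool pointing down it reaches from about 350 to 900 mm from the base axis. Payload 19.9 kg.
Tool frame: the origin (TCP) lies at the very end of the fingers, on their centre line; the grasp point (between the pads) lies 19 mm behind it; y points along the fingers, z is the direction in which the jaws open and shut, and the axes are right-handed (so a half turn about y gives the same grasp; the last joint's range is limited). The gripper opens to 94 mm and grips with 3 to 60 N. Pads are 16 mm wide; open, the fingers measure 119 mm over their backs; the gripper's body (75 mm by 177 mm) begins 78 mm behind the grasp point.
Start: joints at [1.272, 0.417, -0.01, 1.614, 0.005, 1.111, -0.053], TCP at [158.736, -604.485, 205.425] pointing down, gripper open.
Joint ranges: [-2.81, 2.81], [-0.39, 2.02], [-1.27, 1.25], [0.06, 2.57], [-1.19, 4.33], [0.19, 2], [-2.82, 2.82]. Speed limits (rad/s): [1.89, 1.89, 2.39, 2.39, 3.01, 3.01, 3.01].

## Interface

Orientations are given as a unit quaternion [w, x, y, z].
In Python, from bench import manip gives the robot as it stands.
- The arm moves only by the shell command python3 -m inch 'ROWS' [FORCE]. ROWS is JSON, one flat list of numbers, 5 for each row, row after row: the shift along the tool's x, y, z in mm, then the turn about the tool's y in degrees, then the closure, from 0 (fully open) to 1 (shut). A call has exactly 8 rows; each row shifts and turns the pose as measured when the row begins, along the tool's axes as they then stand; what a row does not reach is not made up. A row lasts 1/8 s, in which the tool goes at most 62.5 mm and 10.7 degrees, less where a joint would pass 70% of its speed; a pose out of reach is approached as far as the arm can. A call is refused whole if a number of a shift passes 62.5 or a number of a turn 10.7, either way. A call with a gripper value outside its range is refused whole. The fingers move at their own pace and stop on an object; FORCE is the grip in N (left out, the last holds). Time passes only in rows, so rows that do not move let the fingers close, or fill a call up. It gives the time, the measured TCP pose, the force and the opening at its end, in the units of the state.
- manip.sense(): the state, without advancing time (a new reading comes with each control period).
- manip.grab_frame(name): name is "side" or "top" or "wrist"; returns (picture, depth): 384x512x3 uint8, red, green, blue; 384x512 float32, mm along the optical axis (not along the pixel's ray), 0 where there is no reading.
- manip.calibration(name): a dict with "intrinsics" (3x3 intrinsics, pixels), "R" (3x3) and "t" (3): a world point X has camera coordinates R X + t; the wrist camera has in their place "mount" (4x4, takes a point from camera to tool coordinates, whose origin is the TCP and whose axes are the tool frame's). Camera axes: x right, y down, z forward; pixel columns grow to the right and rows downward; lengths in mm; the calibration is good to about 2 mm. A picture is of the moment at which its call begins: read the wrist's pose just before it. calibration takes no time and is no camera call.
- manip.job_done(): hands the job in, once; it reports no verdict.
The state is a dict: "time": time; "q": joint angles; "qvel": joint speeds; "tau": joint torques, N m; "tcp_pos": TCP position; "tcp_rot": TCP orientation; "contact_force": force on the tool from outside, world axes, zero at the start; "wrist_torque": the same for the moment, N m; "finger_gap": opening from 0.0 (shut) to 1.0 (fully open).
Only numpy, scipy, OpenCV 4.12 (cv2) and the standard library are available. Lean on these libraries where they do the work, as an engineer would, in place of code of your own. Each camera call takes 0.05 s, during which the arm holds its last target.

## Task

Turn the dial of the rotation stage, by gently pushing its upright steel post round with the fingertips, until the long index line on the dial lines up with the pointed nose of the rider clipped on the scale ring; the vial stays standing in its nest and rides along. Then push the clamp lever clockwise, seen from above, all the way to its stop without disturbing the setting. Grasp and lift nothing, leave the rider and the vial untouched, and do not shove the stage or knock the things standing around.

Things in the scene. Friction and masses are not known exactly. Their poses are not given: they have to be found in the camera images.
- stage: Rotation stage, loose on the bench but heavy (3 kg): a round aluminium base 216 mm across and 18 mm thick with engraved scale lines round its rim, and a rounded ear on its -y side (to 162 mm from the centre) that carries the clamp. Origin: centre of the underside, on the dial's axis. A fixed dark clamp jaw, 26 mm wide, top 37 mm above the bench, stands at the -y side of the rim, 79 to 115 mm from the centre. The rider is on the +x side.
- dial (a joint): Angle of the dial (rad), growing anticlockwise seen from above; 0 when the index line points along the stage's +x axis. Stops at -2.9 and 2.9. It turns stiffly (about 0.06 N m, 1 N at the post), stays where it is left and does not coast. It takes up to 25 N from the fingers unharmed.
- rider (a joint): Angle of the rider on the scale ring (rad), measured like the dial's angle and from the same zero: the dial is set when both are equal. The rider is stiff but can be knocked.
- clamp_lever (a joint): Angle of the clamp lever (rad), growing clockwise seen from above: 0 fully open, 1.3 at its stop (clamped). At 0 the lever points 60 degrees to the -y side of the stage's +x axis, at its stop 134 degrees. It moves with about 0.06 N m (1 N at the grip) and stays where it is left.
- index_mark (a point): Outer end of the long black index line, on the top of the grey dial at its rim, 85 mm from the axis. The dial is a disc 168 mm across, its top 26 mm above the bench.
- target_mark (a point): Point on the dial's rim, 85 mm from the axis, straight in front of the pointed nose of the rider (a dark steel clip 22 mm wide, reaching from 86 to 122 mm from the axis, its top 25 mm above the bench, with a pale line along its middle).
- post (a point): Upright steel push post on the dial, diametrically opposite to the index line, 60 mm from the axis; 16 mm diameter on a 22 mm foot (4 mm high), its top 31 mm above the dial (57 mm above the bench). This point is on its axis, 15 mm above the dial, 41 mm above the bench.
- dial_axis (a point): Centre of the dial at its top face, 26 mm above the bench, on the axis of rotation.
- lever_grip (a point): Upright black grip at the end of the clamp lever, 17 mm diameter, from 22 to 58 mm above the bench, 60 mm from the lever's pivot. This point is on its axis, 42 mm above the bench. The lever arm itself is a bar 11 mm thick, its axis 26 mm above the bench.
- lever_pivot (a point): Point on the vertical axis of the clamp lever, 42 mm above the bench; the hub is 26 mm across and ends 38 mm above the bench. It lies 136 mm from the dial's axis on the stage's -y side.
- vial_mid (a point): Middle of a glass vial with a screw cap, 27 mm diameter and 56 mm high, loose, standing in a ring-shaped nest 8 mm high at the centre of the dial; its top is 82 mm above the bench.
- beaker_mid (a point): Middle of a loose empty beaker, 59 mm diameter and 70 mm high, a bystander on the left.
- bottle_mid (a point): Middle of a loose small bottle with a wide screw cap, 56 mm diameter and 105 mm high, a bystander on the right.
- dish_mid (a point): Middle of a loose flat round dish, 90 mm diameter and 15 mm high, a bystander on the right.
- vial: The same vial: origin at the centre of its underside, z up.

How it is judged:
By the outcome, as a careful person would: the job done as asked, in the order asked, and still so for the second after the job is handed in, with the robot touching nothing.
It also fails if it takes over 58 s, if anything falls off the work surface, if the arm or the gripper's body presses on something with over 40 N, if the wrist force passes 120 N, or if a joint passes its speed limit or range.

## Working session

There is one attempt and no reset: what is moved stays moved. The work goes in short steps, Python scripts to look and compute and a shell command to move; the robot and the scene stay as the last step left them, time stands still between calls to the robot, and variables do not carry over. Pictures are saved under pics/ and viewed, and the job is handed in when it is done.

```bash
mkdir -p pics; ls; cat > h.py <<'E'
import numpy as np, cv2
from bench import manip
def grab(n,tag):
    s=manip.sense(); im,d=manip.grab_frame(n)
    cv2.imwrite(f'pics/{tag}.png',im[:,:,::-1]); np.savez(f'pics/{tag}.npz',im=im,d=d,pos=s['tcp_pos'],rot=s['tcp_rot'])
    return im,d
E
python3 - <<'E'
from h import *
s=manip.sense(); print(s)
for n in('top','side'):
    grab(n,n+'0'); print(manip.calibration(n))
print(manip.calibration('wrist'))
E
```

```text
pics
{'time': 0.0, 'q': array([ 1.27246184,  0.41794184, -0.0103235 ,  1.61419742,  0.00470711,
        1.11069516, -0.05300365]), 'qvel': array([ 0.00054966, -0.0012236 ,  0.00019647, -0.00179834, -0.00067835,
       -0.00094728, -0.00066902]), 'tau': array([-9.58422675e-05, -8.51250243e+01,  6.39016069e-01, -4.25996125e+01,
       -4.89946408e-02,  1.85722980e-02,  6.83588746e-05]), 'tcp_pos': array([ 158.6606473 , -604.12400544,  204.8354815 ]), 'tcp_rot': array([ 0.09047826, -0.09065102,  0.70170485, -0.70086117]), 'contact_force': array([-0.13364951, -0.60711145,  0.94041365]), 'wrist_torque': array([-0.02184295, -0.01774191,  0.01169731]), 'finger_gap': 1.002333108407492}
{'intrinsics': array([[453.01348654,   0.        , 261.56358211],
       [  0.        , 453.01348654, 194.61332328],
       [  0.        ,   0.        ,   1.        ]]), 'R': array([[ 0.02426986, -0.99967743,  0.00748408],
       [-0.98019186, -0.02526738, -0.19643184],
       [ 0.19655758, -0.00256847, -0.98048892]]), 't': array([  10.9729029 ,  531.71982803, 1424.03926993])}
{'intrinsics': array([[384.083989
[... 167 characters left out ...]
0103607, -0.02177125],
       [ 0.02017906,  0.42153735, -0.90658649],
       [ 0.0082381 , -0.90681045, -0.42145812]]), 't': array([ 522.91236014,   57.98150543, 1100.12405565])}
{'intrinsics': array([[269.6142749 ,   0.        , 260.41512698],
       [  0.        , 269.6142749 , 187.6624911 ],
       [  0.        ,   0.        ,   1.        ]]), 'mount': array([[-1.27362337e-03,  9.61582147e-01,  2.74514394e-01,
        -8.08906688e+01],
       [-1.11732103e-03, -2.74515814e-01,  9.61581936e-01,
        -1.80030080e+02],
       [ 9.99998565e-01,  9.17972516e-04,  1.42402571e-03,
        -1.07035484e+00],
       [ 0.00000000e+00,  0.00000000e+00,  0.00000000e+00,
         1.00000000e+00]])}
```

View pics/top0.png

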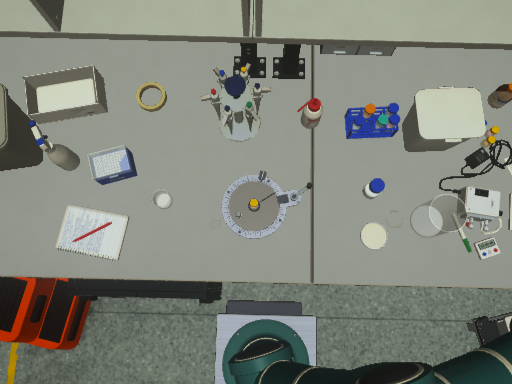

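View pics/side0.png

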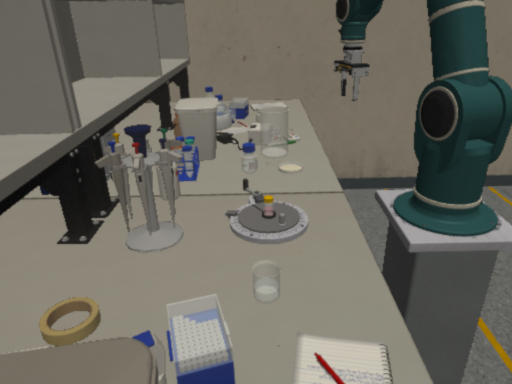

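```bash
python3 - <<'E'
import cv2
a=cv2.imread('pics/top0.png')[160:250,205:325]
cv2.imwrite('pics/top0z.png',cv2.resize(a,None,fx=6.5,fy=6.5,interpolation=cv2.INTER_CUBIC))
a=cv2.imread('pics/side0.png')[170:245,215:325]
cv2.imwrite('pics/side0z.png',cv2.resize(a,None,fx=7,fy=7,interpolation=cv2.INTER_CUBIC))
E
```

```text
(no output)
```

View pics/top0z.png

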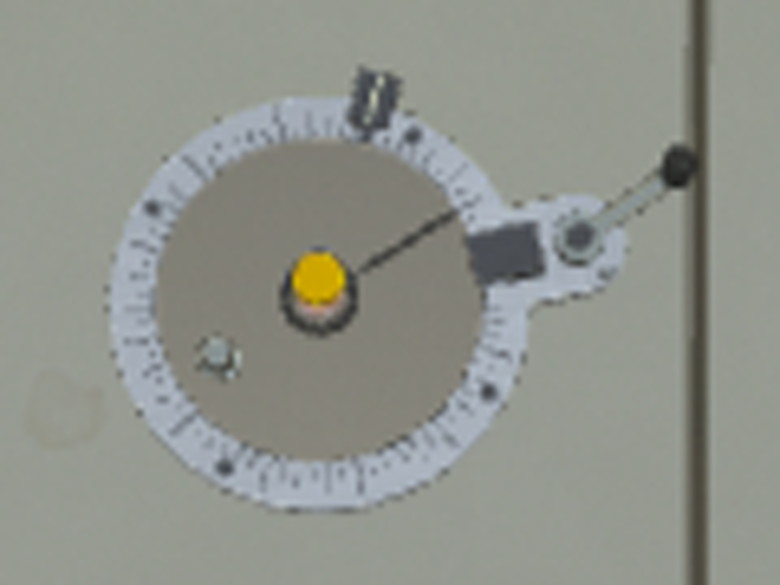

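View pics/side0z.png

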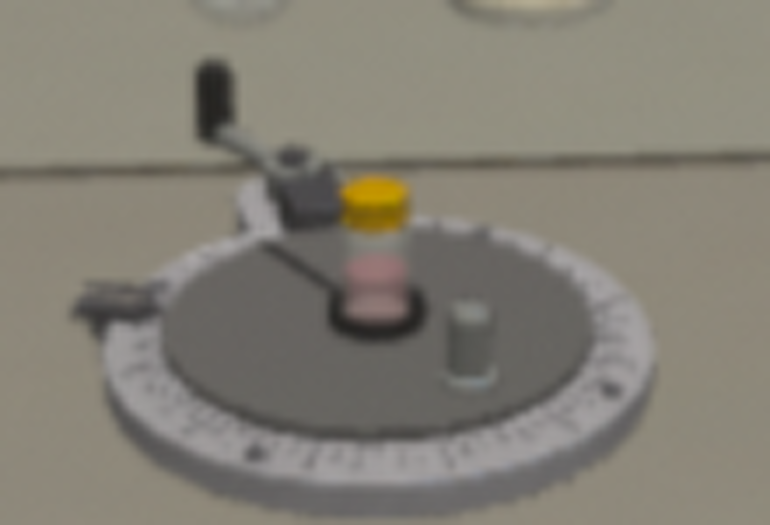

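```bash
cat >> h.py <<'E'
def ray(n,u,v,z,pose=None):
    c=manip.calibration(n); K=c['intrinsics']
    d=np.linalg.inv(K)@np.array([u,v,1.])
    if n=='wrist':
        from scipy.spatial.transform import Rotation as Rr
        pos,q=pose; RT=Rr.from_quat([q[1],q[2],q[3],q[0]]).as_matrix()
        M=np.array(c['mount']); o=RT@M[:3,3]+pos; d=RT@M[:3,:3]@d
    else:
        R=c['R'];o=-R.T@c['t'];d=R.T@d
    return o+d*(z-o[2])/d[2]
E
python3 - <<'E'
from h import *
f=lambda x,y,z:ray('top',(x+.5)/6.5+205-.5,(y+.5)/6.5+160-.5,z)
P={k:f(*v) for k,v in dict(L=(158,300,26),R=(488,300,26),T=(321,137,26),B=(321,462,26),rimL=(110,308,18),rimB=(318,512,18),idx=(457,211,26),idxin=(358,272,26),nose=(371,134,25),ridout=(378,72,25),piv=(580,236,38),grip=(679,158,58),post=(217,349,57),cap=(318,277,82)).items()}
for k,v in P.items(): print(k,v.round(1))
print(0.5*(P['L']+P['R']),.5*(P['T']+P['B']))
E
```

```text
L [496.4 131.2  26. ]
R [500.7 -36.5  26. ]
T [583.5  50.7  26. ]
B [415.9  46.1  26. ]
rimL [493. 156.  18.]
rimB [391.6  47.   18. ]
idx [546.5 -19.9  26. ]
idxin [513.5  30.   26. ]
nose [586.   25.1  25. ]
ridout [619.   22.3  25. ]
piv [532.7 -82.   38. ]
grip [ 569.9 -129.9   58. ]
post [467.2  98.8  57. ]
cap [500.1  49.4  82. ]
[498.56824979  47.34241028  26.        ] [499.72093741  48.42656429  26.        ]
```

```bash
cat >> h.py <<'E'
from scipy.spatial.transform import Rotation as Rr
def RT(): 
    q=manip.sense()['tcp_rot']; return Rr.from_quat([q[1],q[2],q[3],q[0]]).as_matrix()
def go(x,y,z):
    s=manip.sense();R=RT()
    print('t',s['time'].__round__(2) if hasattr(s['time'],'__round__') else s['time'],'pos',s['tcp_pos'].round(1),'F',s['contact_force'].round(1),'yaw x-axis',np.degrees(np.arctan2(R[1,0],R[0,0])).round(1))
    print('shift tool',(R.T@(np.array([x,y,z])-s['tcp_pos'])).round(1))
E
python3 - <<'E'
from h import *
print(RT().round(3)); go(500,48,260)
E
```

```text
[[-0.967 -0.     0.254]
 [-0.254  0.001 -0.967]
 [ 0.    -1.    -0.001]]
t 0.1 pos [ 158.6 -604.2  204.9] F [ 0.5 -1.   0.2] yaw x-axis -165.3
shift tool [-495.8  -54.6 -544.1]
```

```bash
python3 -m inch '[-40,0,-47,0,1,-40,0,-47,0,1,-40,0,-47,0,1,-40,0,-47,0,1,-40,0,-47,0,1,-40,0,-47,0,1,-40,0,-47,0,1,-40,0,-47,0,1]' 20; python3 -c "
from h import *
go(500,118,190)"
```

```text
time: 1.1
tcp_pos: [373.0, -154.1, 203.4]
tcp_rot: [0.088, -0.089, 0.702, -0.701]
contact_force: [1.5, -1.0, 0.1]
finger_gap: 0.185
t 1.1 pos [ 373.  -154.1  203.4] F [ 1.5 -1.   0.1] yaw x-axis -165.6
shift tool [-190.6   13.5 -232. ]
```

```bash
python3 -m inch '[-40,2,-48,0,1,-40,3,-48,0,1,-40,3,-48,0,1,-40,3,-48,0,1,-30,3,-40,0,1,0,0,0,-10,1,0,0,0,-10,1,0,0,0,-10,1]'; python3 -c "
from h import *
grab('wrist','w1')
go(500,118,190)"
```

```text
time: 2.1
tcp_pos: [498.4, 125.4, 188.6]
tcp_rot: [0.273, -0.273, 0.653, -0.651]
contact_force: [0.4, 0.9, 0.0]
finger_gap: 0.006
t 2.15 pos [498.4 125.3 188.6] F [-0.  -0.7 -0.2] yaw x-axis -134.0
shift tool [ 4.1 -1.5  6.2]
```

View pics/w1.png

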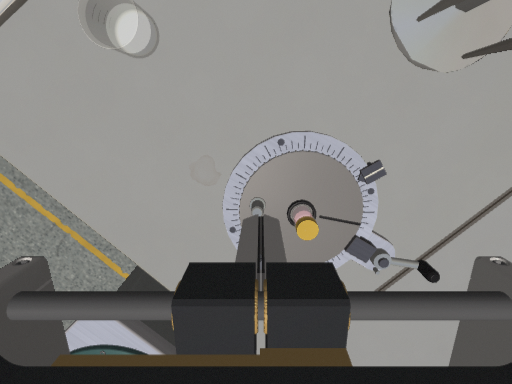

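```bash
python3 - <<'E'
import cv2
a=cv2.imread('pics/w1.png')[125:285,215:445]
cv2.imwrite('pics/w1z.png',cv2.resize(a,None,fx=3.4,fy=3.4,interpolation=cv2.INTER_CUBIC))
E
```

```text
(no output)
```

View pics/w1z.png

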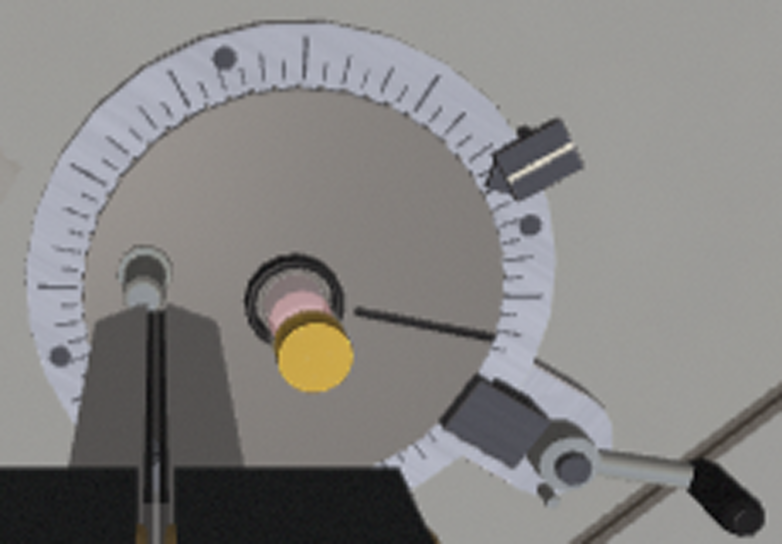

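```bash
cat >> h.py <<'E'
def zp(tag,x0,y0,f,pts):
    n=np.load(f'pics/{tag}.npz')
    return {k:ray('wrist',(v[0]+.5)/f+x0-.5,(v[1]+.5)/f+y0-.5,v[2],(n['pos'],n['rot'])) for k,v in pts.items()}
def ang(a,b): return np.degrees(np.arctan2(a[1]-b[1],a[0]-b[0]))
E
python3 - <<'E'
from h import *
P=zp('w1',215,125,3.4,dict(L=(80,282,26),T=(300,88,26),R=(506,265,26),nest=(295,302,34),nose=(489,184,24),r1=(511,180,25),r2=(573,148,25),i1=(357,311,26),i2=(494,338,26),foot=(145,273,30),ptop=(150,293,57),piv=(572,467,38),grip=(747,518,58)))
for k,v in P.items(): print(k,v.round(1))
# circle from L,T,R + rim
A=np.array([P[k][:2] for k in 'LTR']); M=np.c_[2*A,np.ones(3)]; s=np.linalg.solve(M,(A**2).sum(1)); c=s[:2]; print('c',c,np.sqrt(s[2]+c@c))
for k in ('nose','r1','r2','i1','i2','foot','ptop','piv'): print(k,ang(P[k],c).round(1),ang(P[k],P['nest']).round(1))
print(ang(P['r2'],P['r1']),ang(P['i2'],P['i1']),ang(P['grip'],P['piv']))
E
```

```text
L [445.2 115.   26. ]
T [559.3 111.1  26. ]
R [570.4   2.2  26. ]
nest [501.8  52.   34. ]
nose [586.5  31.8  24. ]
r1 [593.5  27.6  25. ]
r2 [618.2  20.9  25. ]
i1 [515.6  28.6  26. ]
i2 [547.4 -19.   26. ]
foot [467.4 100.6  30. ]
ptop [470.3 100.5  57. ]
piv [534.7 -78.6  38. ]
grip [ 570.8 -128.3   58. ]
c [500.10776634  50.03578181] 85.04042580062251
nose -11.9 -13.4
r1 -13.5 -14.9
r2 -13.9 -15.0
i1 -54.0 -59.4
i2 -55.6 -57.3
foot 122.9 125.3
ptop 120.6 123.0
piv -75.0 -75.9
-15.076586948544296 -56.25028285957468 -53.986244403764985
```

```bash
python3 -m inch '[0,0,0,7,1,0,0,0,7,1,4,40,6,0,1,0,40,0,0,1,0,0,0,0,1,0,0,0,0,1,0,0,0,0,1,0,0,0,0,1]'; python3 -c "
from h import *
go(494,116,38)"
```

```text
time: 3.15
tcp_pos: [499.4, 117.7, 110.1]
tcp_rot: [0.186, -0.185, 0.683, -0.681]
contact_force: [0.4, 0.7, 0.2]
finger_gap: 0.005
t 3.15 pos [499.4 117.7 110.1] F [0.4 0.7 0.2] yaw x-axis -149.5
shift tool [ 5.7 72.1 -1.2]
```

```bash
python3 -m inch '[2,20,0,0,1,0,20,0,0,1,0,16,0,0,1,0,10,0,0,1,0,6,0,0,1,0,0,0,0,1,0,0,0,0,1,0,0,0,0,1]'; python3 -c "
from h import *
grab('wrist','w2')
go(494,116,38)"
```

```text
time: 4.15
tcp_pos: [500.7, 117.2, 39.4]
tcp_rot: [0.188, -0.183, 0.683, -0.682]
contact_force: [0.7, -0.2, 0.4]
finger_gap: 0.005
t 4.2 pos [500.7 117.2  39.4] F [1.3 0.2 0.2] yaw x-axis -149.6
shift tool [ 6.4  1.4 -2.4]
```

View pics/w2.png

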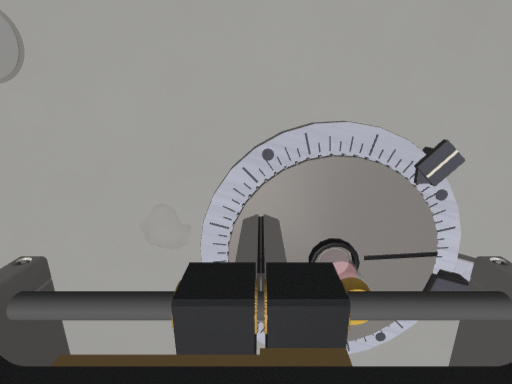

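```bash
python3 -m inch '[7,1,-1,0,1,7,0,-1,0,1,4,0,0,0,1,5,0,-1.3,-4.6,1,5,0,-1.3,-4.6,1,5,0,-1.3,-4.6,1,5,0,-1.3,-4.6,1,0,0,0,0,1]'; python3 -c "
from h import *
grab('wrist','w3')
go(494,116,38)"
```

```text
time: 5.2
tcp_pos: [463.7, 100.4, 38.9]
tcp_rot: [-0.299, 0.291, -0.642, 0.643]
contact_force: [-0.3, 1.0, 0.2]
finger_gap: 0.009
t 5.25 pos [463.9 100.5  38.9] F [0.6 1.  0.7] yaw x-axis -130.8
shift tool [-31.4   1.2  12.7]
```

View pics/w3.png

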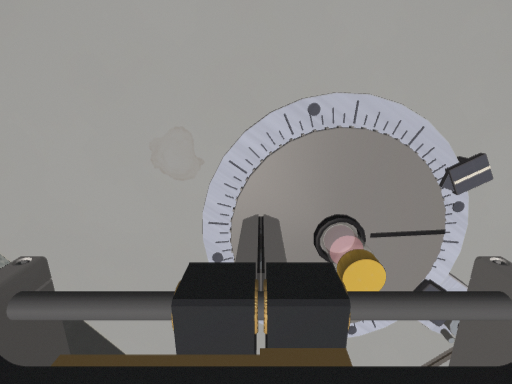

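Zoomed measurement.

```bash
python3 - <<'E'
import cv2
a=cv2.imread('pics/w3.png')[85:285,195:495]
cv2.imwrite('pics/w3z.png',cv2.resize(a,None,fx=2.6,fy=2.6,interpolation=cv2.INTER_CUBIC))
E
```

```text
(no output)
```

View pics/w3z.png

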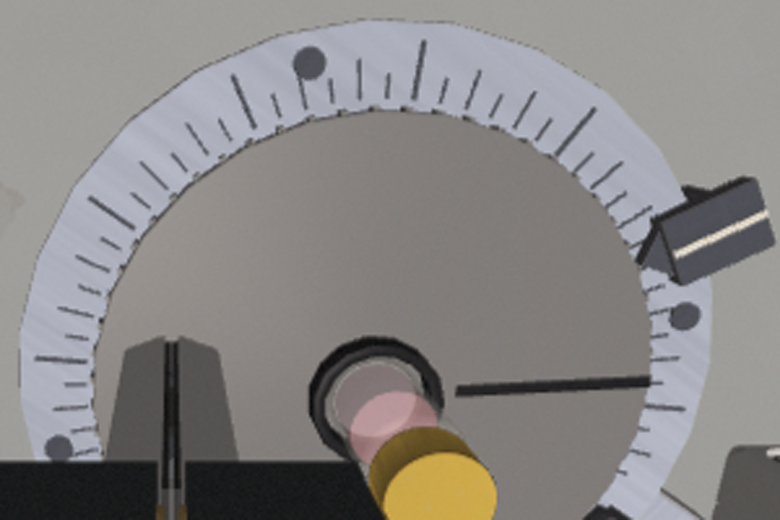

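```bash
cat >> h.py <<'E'
def fit(pts):
    A=np.array([p[:2] for p in pts]); s=np.linalg.lstsq(np.c_[2*A,np.ones(len(A))],(A**2).sum(1),rcond=None)[0]
    c=s[:2]; return c,np.sqrt(s[2]+c@c)
def meas(tag,x0,y0,f,edge,pts):
    E=zp(tag,x0,y0,f,{i:(a,b,26) for i,(a,b) in enumerate(edge)})
    c,r=fit(E.values()); print('c',c.round(1),'r',r.round(1),[round(float(np.hypot(*(v[:2]-c))-r),1) for v in E.values()])
    P=zp(tag,x0,y0,f,pts)
    for k,v in P.items(): print(k,v.round(1),'r',np.hypot(*(v[:2]-c)).round(1),'ang',ang(v,c).round(2))
    print('rider line',ang(P['r2'],P['r1']).round(2),'index line',ang(P['i2'],P['i1']).round(2))
E
python3 - <<'E'
from h import *
meas('w3',195,85,2.6,[(300,126),(390,110),(465,119),(551,154),(610,203),(651,322),(651,365),(150,225),(105,293),(95,375)],dict(nose=(638,262,24),r1=(677,254,25),r2=(767,215,25),i1=(457,391,26),i2=(649,381,26),nest=(376,398,34)))
E
```

```text
c [500.7  50.8] r 84.3 [-0.7, -0.4, -0.6, 0.2, 1.4, -0.3, -0.4, 0.1, 1.5, -0.9]
nose [584.2  32.7  24. ] r 85.5 ang -12.23
r1 [593.6  28.1  25. ] r 95.7 ang -13.74
r2 [618.9  21.4  25. ] r 121.8 ang -13.96
i1 [521.   34.6  26. ] r 26.0 ang -38.59
i2 [566.8  -0.7  26. ] r 83.8 ang -37.89
nest [501.6  53.4  34. ] r 2.8 ang 69.83
rider line -14.77 index line -37.57
```

```bash
python3 -m inch '[5,0,-1.3,-4.6,1,5,0,-1.3,-4.6,1,5,0,-1.3,-4.6,1,4,0,-1,-4,1,0,0,0,0,1,0,0,0,0,1,0,0,0,0,1,0,0,0,0,1]'; python3 -c "
from h import *
grab('wrist','w4')
go(494,116,38)
a=cv2.imread('pics/w4.png')[60:260,195:495]
cv2.imwrite('pics/w4z.png',cv2.resize(a,None,fx=2.6,fy=2.6,interpolation=cv2.INTER_CUBIC))"
```

```text
time: 6.25
tcp_pos: [450.6, 88.6, 39.2]
tcp_rot: [-0.393, 0.384, -0.589, 0.592]
contact_force: [-0.2, -0.3, -0.1]
finger_gap: 0.008
t 6.3 pos [450.6  88.6  39.2] F [-0.   0.3 -0.1] yaw x-axis -113.3
shift tool [-42.3   1.9  29. ]
```

View pics/w4z.png

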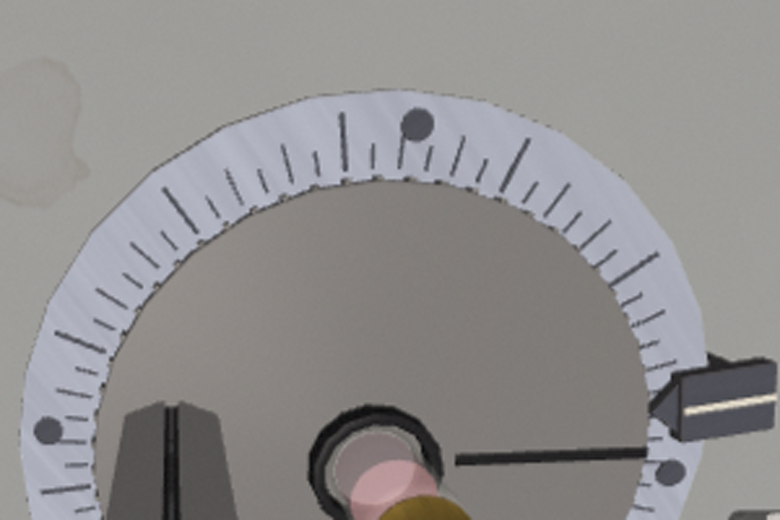

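```bash
python3 - <<'E'
from h import *
meas('w4',195,60,2.6,[(347,184),(410,180),(500,198),(577,245),(622,305),(648,370),(206,238),(154,286),(107,360),(96,440)],dict(nose=(652,407,24),r1=(685,409,25),r2=(775,398,25),i1=(457,460,26),i2=(646,452,26),nest=(376,468,34)))
E
```

```text
c [500.6  50.9] r 84.5 [-0.7, -0.5, -0.0, 0.2, -0.2, 0.5, 0.5, 0.6, 1.0, -1.3]
nose [585.  33.  24.] r 86.3 ang -12.03
r1 [593.5  29.   25. ] r 95.4 ang -13.29
r2 [619.2  21.7  25. ] r 122.1 ang -13.86
i1 [525.2  41.   26. ] r 26.5 ang -21.96
i2 [578.9  20.5  26. ] r 84.1 ang -21.23
nest [500.8  53.1  34. ] r 2.1 ang 84.08
rider line -15.91 index line -20.9
```

```bash
python3 -m inch '[3.5,0,-0.9,-3.4,1,3.5,0,-0.9,-3.4,1,0,0,0,0,1,0,0,0,0,1,0,0,0,0,1,0,0,0,0,1,0,0,0,0,1,0,0,0,0,1]'; python3 -c "
from h import *
grab('wrist','w5')
go(494,116,38)
a=cv2.imread('pics/w5.png')[60:260,195:495]
cv2.imwrite('pics/w5z.png',cv2.resize(a,None,fx=2.6,fy=2.6,interpolation=cv2.INTER_CUBIC))"
```

```text
time: 7.3
tcp_pos: [446.8, 83.5, 39.3]
tcp_rot: [-0.428, 0.418, -0.565, 0.568]
contact_force: [-0.5, -0.1, -0.0]
finger_gap: 0.002
t 7.35 pos [446.8  83.5  39.3] F [-0.2 -0.4  0.6] yaw x-axis -106.5
shift tool [-44.6   2.1  35.9]
```

View pics/w5z.png

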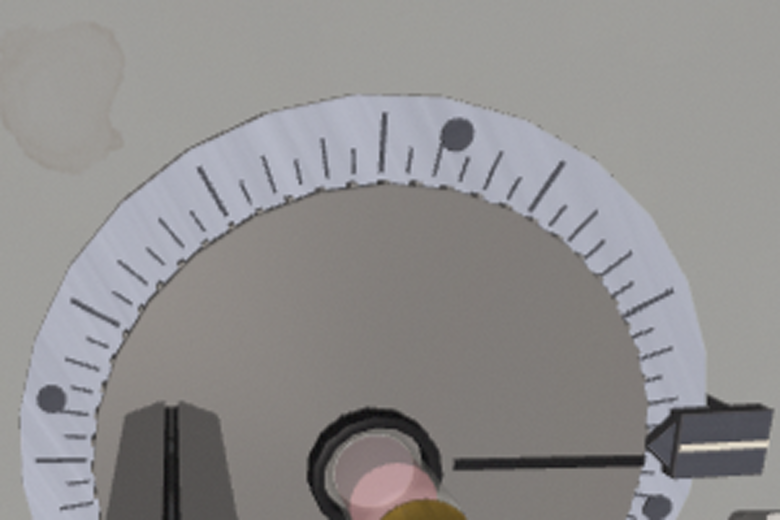

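```bash
cat >> h.py <<'E'
def linefit(tag,box,dark,z):
    n=np.load(f'pics/{tag}.npz'); g=n['im'].astype(float).mean(2)
    x0,x1,y0,y1=box; xs=[];ys=[]
    for x in range(x0,x1):
        col=g[y0:y1,x]; b=np.median(col); w=np.clip((b-col) if dark else (col-b),0,None); w[w<0.35*w.max()]=0
        if w.max()<25: continue
        xs.append(x); ys.append((w*np.arange(y0,y1)).sum()/w.sum())
    pts=np.array([ray('wrist',x,y,z,(n['pos'],n['rot'])) for x,y in zip(xs,ys)])[:,:2]
    m=pts.mean(0); d=np.linalg.svd(pts-m)[2][0]; d*=np.sign(d[0])
    return m,d,pts,np.polyfit(xs,ys,1)
def align(tag,ibox,rbox):
    mi,di,pi,fi=linefit(tag,ibox,True,26); mr,dr,pr,fr=linefit(tag,rbox,False,25)
    ai=np.degrees(np.arctan2(di[1],di[0])); ar=np.degrees(np.arctan2(dr[1],dr[0]))
    print('n',len(pi),len(pr),'ang idx',ai.round(2),'rider',ar.round(2))
    nrm=np.array([-di[1],di[0]]); off=(mr-mi)@nrm; along=(mr-mi)@di; print('rider line offset left of index line',off.round(2),'mm at',along.round(1))
    # axis: on index line, 85 inward from outer end
    end=pi[np.argmax(pi@di)]; c=mi+di*((end-mi)@di-85); print('end',end.round(1),'axis est',c.round(1),'rider ang from axis',ang(mr,c).round(2),'need',(ang(mr,c)-ai).round(2))
E
python3 - <<'E'
from h import *
# zoom->raw: x/2.6+195, y/2.6+60
align('w5',(372,441,230,246),(458,490,226,236))
E
```

```text
n 69 32 ang idx -15.57 rider -13.47
rider line offset left of index line 3.87 mm at 53.9
end [579.8  28.4] axis est [498.   51.4] rider ang from axis -13.59 need 1.98
```

```bash
python3 -m inch '[2.2,0,-0.5,-2,1,0,0,0,0,1,0,0,0,0,1,0,0,0,0,1,0,0,0,0,1,0,0,0,0,1,0,0,0,0,1,0,0,0,0,1]'; python3 -c "
from h import *
grab('wrist','w6')
go(494,116,38)
a=cv2.imread('pics/w6.png')[60:260,195:495]
cv2.imwrite('pics/w6z.png',cv2.resize(a,None,fx=2.6,fy=2.6,interpolation=cv2.INTER_CUBIC))"
```

```text
time: 8.35
tcp_pos: [445.7, 81.4, 39.3]
tcp_rot: [-0.438, 0.429, -0.557, 0.56]
contact_force: [0.1, -0.1, -0.5]
finger_gap: 0.006
t 8.4 pos [445.7  81.4  39.3] F [-0.  -0.  -0.7] yaw x-axis -104.4
shift tool [-45.5   2.2  38.2]
```

View pics/w6z.png

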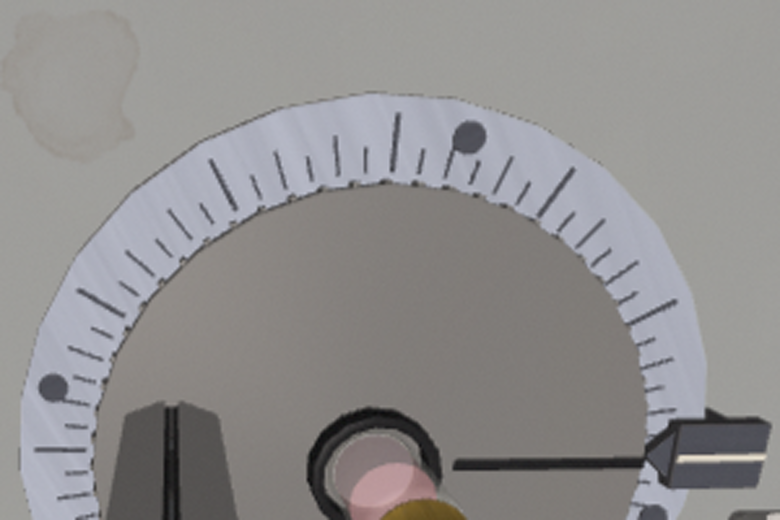

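```bash
python3 - <<'E'
from h import *
align('w6',(372,441,230,246),(458,490,230,240))
E
```

```text
n 69 32 ang idx -13.99 rider -13.59
rider line offset left of index line 0.8 mm at 54.7
end [580.7  30.8] axis est [498.2  51.3] rider ang from axis -13.58 need 0.41
```

```bash
python3 -m inch '[0.5,0,0,0,1,0,0,0,0,1,0,0,0,0,1,0,0,0,0,1,0,0,0,0,1,0,0,0,0,1,0,0,0,0,1,0,0,0,0,1]'; python3 -c "
from h import *
grab('wrist','w7')
go(494,116,38)
align('w7',(372,441,230,246),(458,490,230,241))"
```

```text
time: 9.4
tcp_pos: [445.5, 81.1, 39.3]
tcp_rot: [-0.438, 0.429, -0.557, 0.56]
contact_force: [0.2, 0.1, 0.4]
finger_gap: 0.004
t 9.45 pos [445.6  81.   39.3] F [-1.5 -0.3 -0. ] yaw x-axis -104.4
shift tool [-45.9   2.2  38.2]
n 69 32 ang idx -13.61 rider -13.6
rider line offset left of index line 0.22 mm at 54.7
end [580.6  31.3] axis est [498.   51.3] rider ang from axis -13.49 need 0.11
```

```bash
python3 -m inch '[-6,0,0,0,1,-8,0,0,0,1,-6,0,0,0,1,0,-20,0,0,1,0,-30,0,0,1,0,-30,0,0,1,0,-20,0,0,1,0,0,0,0,1]'; python3 -c "
from h import *
grab('wrist','w8')
go(494,116,38)"
```

```text
time: 10.45
tcp_pos: [449.3, 103.9, 142.3]
tcp_rot: [-0.439, 0.429, -0.557, 0.559]
contact_force: [0.4, 0.1, -0.3]
finger_gap: 0.005
t 10.5 pos [448.9 103.8 141.5] F [ 0.6 -0.4  0.3] yaw x-axis -104.2
shift tool [-22.1 104.   39.7]
```

View pics/w8.png

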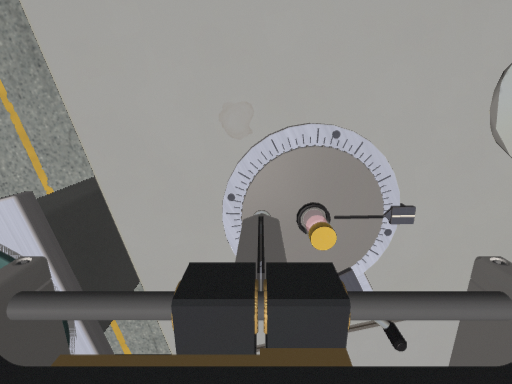

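```bash
python3 -c "
from h import *
align('w8',(338,384,212,221),(393,413,211,220))
print(manip.sense()['q'].round(2))
print(ray('top',376,185,105).round(),ray('top',374,236,15).round())
go(604,-104,142)"
```

```text
n 46 20 ang idx -12.98 rider -13.97
rider line offset left of index line -0.35 mm at 50.5
end [582.6  31.9] axis est [499.7  50.3] rider ang from axis -13.16 need -0.18
[ 0.52  0.32 -0.93  2.06  0.33  0.9  -0.84]
[ 561. -337.  105.] [ 410. -349.   15.]
t 10.5 pos [448.9 103.8 141.5] F [ 0.6 -0.4  0.3] yaw x-axis -104.2
shift tool [1.632e+02 1.000e-01 2.014e+02]
```

```bash
python3 -m inch '[33,0,41,0,1,33,0,41,0,1,33,0,41,0,1,33,0,41,0,1,33,0,41,0,1,0,0,0,10,1,0,0,0,10,1,0,0,0,10,1]'; python3 -c "
from h import *
grab('wrist','w9')
go(604,-104,142);print(manip.sense()['q'].round(2))"
```

```text
time: 11.5
tcp_pos: [609.4, -111.9, 130.3]
tcp_rot: [0.272, -0.27, 0.655, -0.651]
contact_force: [0.1, 0.3, 0.5]
finger_gap: 0.004
t 11.55 pos [ 609.4 -111.6  130.3] F [-0.3  1.2  0.2] yaw x-axis -135.4
shift tool [ -1.6 -11.6  -9.3]
[ 0.61  0.57 -0.65  1.68  0.38  1.03 -0.96]
```

View pics/w9.png

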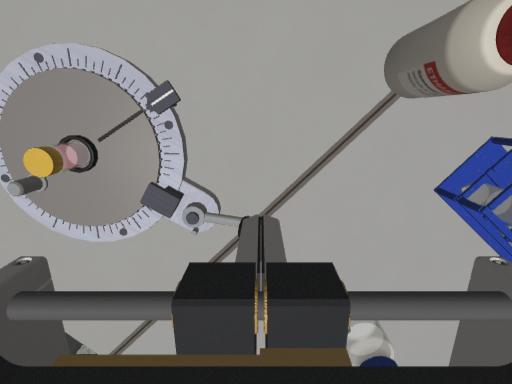

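```bash
python3 -m inch '[0,0,0,10,1,0,0,0,0,1,5,20,-8,0,1,2,20,0,0,1,0,16,0,0,1,0,0,0,0,1,0,0,0,0,1,0,0,0,0,1]'; python3 -c "
from h import *
go(598,-108,38)"
```

```text
time: 12.55
tcp_pos: [598.7, -107.9, 68.5]
tcp_rot: [0.218, -0.219, 0.675, -0.67]
contact_force: [-0.6, -0.4, 0.3]
finger_gap: 0.001
t 12.55 pos [ 598.7 -107.9   68.5] F [-0.6 -0.4  0.3] yaw x-axis -144.0
shift tool [ 0.6 30.5 -0.1]
```

```bash
python3 -m inch '[0,12,0,0,1,0,12,0,0,1,0,6,0,0,1,0,0,0,0,1,5,0,0,0,1,5,0,0,0,1,4,0,0,0,1,0,0,0,0,1]'; python3 -c "
from h import *
go(598,-108,38);grab('wrist','w10')"
```

```text
time: 13.55
tcp_pos: [586.7, -117.0, 37.3]
tcp_rot: [0.218, -0.218, 0.675, -0.671]
contact_force: [0.6, -0.4, 0.6]
finger_gap: 0.005
t 13.55 pos [ 586.7 -117.    37.3] F [ 0.6 -0.4  0.6] yaw x-axis -144.1
shift tool [-14.4  -0.7  -0.7]
```

View pics/w10.png

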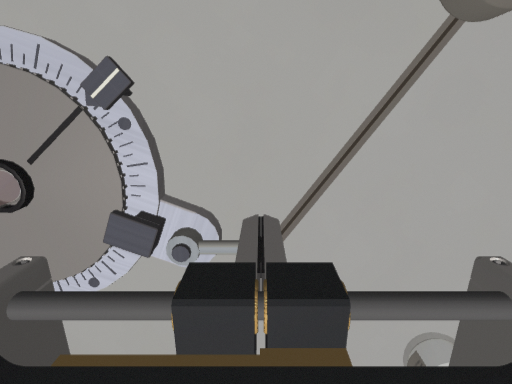

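```bash
python3 -m inch '[4,0,0,0,1,6,0,1.6,5.7,1,6,0,1.6,5.7,1,6,0,1.6,5.7,1,6,0,1.6,5.7,1,6,0,1.6,5.7,1,6,0,1.6,5.7,1,0,0,0,0,1]'; python3 -c "
from h import *
go(598,-108,38);grab('wrist','w11');print(manip.sense()['q'].round(2))"
```

```text
time: 14.6
tcp_pos: [553.8, -141.3, 37.7]
tcp_rot: [0.005, -0.005, 0.709, -0.705]
contact_force: [1.0, -0.6, -0.2]
finger_gap: 0.005
t 14.6 pos [ 553.8 -141.3   37.7] F [ 1.  -0.6 -0.2] yaw x-axis -179.2
shift tool [-44.6  -0.1 -32.7]
[ 0.53  0.57 -0.42  1.86  0.32  0.77 -1.62]
```

View pics/w11.png

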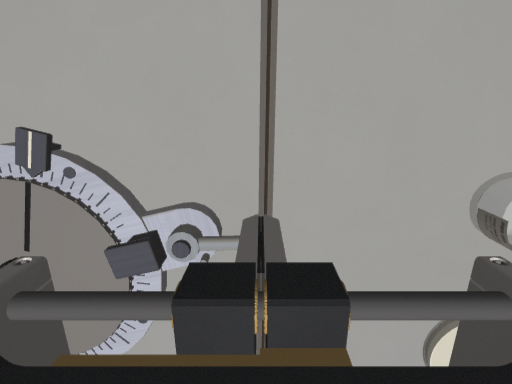

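```bash
python3 -m inch '[6,0,1.6,5.7,1,6,0,1.6,5.7,1,6,0,1.6,5.7,1,4,0,1.1,4,1,2,0,0.5,2,1,2,0,0.5,2,1,0,0,0,0,1,0,0,0,0,1]'; python3 -c "
from h import *
go(598,-108,38);grab('wrist','w12');print(manip.sense()['q'].round(2))"
```

```text
time: 15.65
tcp_pos: [528.9, -143.8, 37.8]
tcp_rot: [-0.147, 0.148, 0.694, -0.689]
contact_force: [0.9, -0.2, -0.0]
finger_gap: 0.003
t 15.65 pos [ 528.9 -143.8   37.8] F [ 0.9 -0.2 -0. ] yaw x-axis 155.9
shift tool [-48.5   0.2 -60.8]
[ 0.47  0.52 -0.32  1.92  0.23  0.73 -1.98]
```

View pics/w12.png

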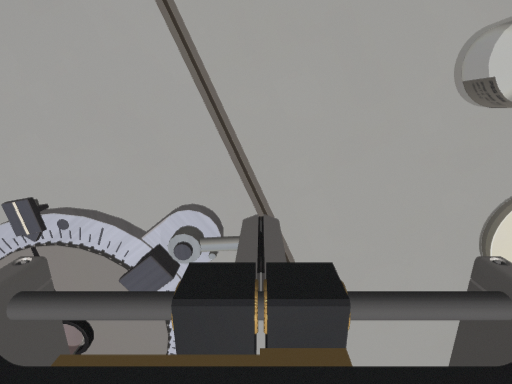

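```bash
python3 -m inch '[1.5,0,0.3,1.4,1,1.5,0,0.3,1.4,1,1.2,0,0.3,1,1,1,0,0.2,0.8,1,1,0,0,0,1,1,0,0,0,1,0,0,0,0,1,0,0,0,0,1]'; python3 -c "
from h import *
go(598,-108,38)"
```

```text
time: 16.7
tcp_pos: [521.6, -141.7, 37.8]
tcp_rot: [-0.176, 0.177, 0.687, -0.682]
contact_force: [-0.3, -1.6, 0.9]
finger_gap: 0.002
t 16.7 pos [ 521.6 -141.7   37.8] F [-0.3 -1.6  0.9] yaw x-axis 151.0
shift tool [-50.5   0.3 -66.5]
```

```bash
python3 -m inch '[1,0,0.2,0.8,1,1,0,0.2,0.8,1,1,0,0,0,1,1,0,0,0,1,1,0,0,0,1,1,0,0,0,1,1,0,0,0,1,1,0,0,0,1]'; python3 -c "
from h import *
go(598,-108,38);grab('wrist','w13')"
```

```text
time: 17.7
tcp_pos: [517.4, -140.8, 38.3]
tcp_rot: [-0.184, 0.191, 0.684, -0.68]
contact_force: [4.2, -5.2, -5.8]
finger_gap: 0.001
t 17.7 pos [ 517.4 -140.8   38.3] F [ 4.2 -5.2 -5.8] yaw x-axis 149.2
shift tool [-52.5   1.2 -69.4]
```

View pics/w13.png

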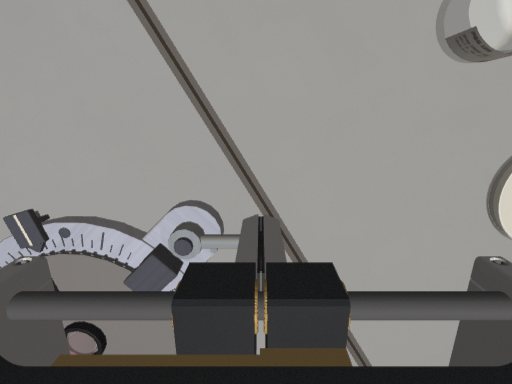

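```bash
python3 -m inch '[-4,0,0,0,1,-8,0,0,0,1,-10,0,0,0,1,0,-30,0,0,1,0,-40,0,0,1,0,-40,0,0,1,0,-30,0,0,1,0,0,0,0,1]'; python3 -c "
from h import *
go(470,70,170)"
```

```text
time: 18.75
tcp_pos: [537.9, -153.4, 182.5]
tcp_rot: [-0.185, 0.19, 0.684, -0.679]
contact_force: [0.2, 0.8, -1.0]
finger_gap: 0.003
t 18.75 pos [ 537.9 -153.4  182.5] F [ 0.2  0.8 -1. ] yaw x-axis 149.2
shift tool [ 172.6   13.  -157.1]
```

```bash
python3 -m inch '[33,2,-26,0,1,33,2,-26,0,1,33,2,-26,0,1,33,2,-26,0,1,33,2,-26,0,1,25,2,-20,0,1,0,0,0,0,1,0,0,0,0,1]'; python3 -c "
from h import *
go(470,70,170);grab('wrist','w14');grab('top','top1')
a=cv2.imread('pics/top1.png')[160:250,205:325]
cv2.imwrite('pics/top1z.png',cv2.resize(a,None,fx=6.5,fy=6.5,interpolation=cv2.INTER_CUBIC))"
```

```text
time: 19.75
tcp_pos: [449.1, 78.5, 166.2]
tcp_rot: [-0.188, 0.188, 0.684, -0.679]
contact_force: [0.7, -1.2, 0.4]
finger_gap: 0.006
t 19.75 pos [449.1  78.5 166.2] F [ 0.7 -1.2  0.4] yaw x-axis 149.2
shift tool [-22.3  -3.8  -3.5]
```

View pics/w14.png

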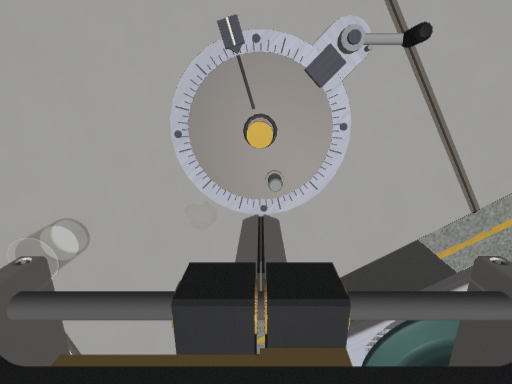

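View pics/top1z.png

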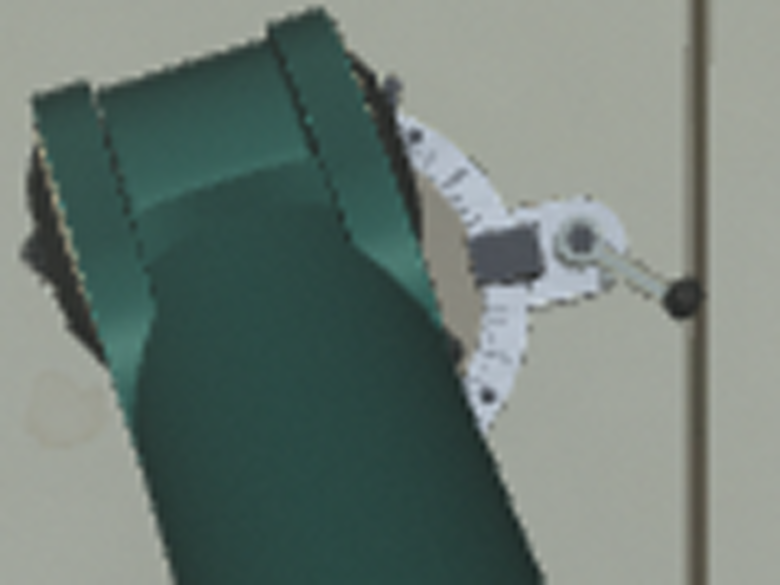

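```bash
python3 - <<'E'
import cv2
a=cv2.imread('pics/w14.png')[5:145,170:445]
cv2.imwrite('pics/w14z.png',cv2.resize(a,None,fx=2.9,fy=2.9,interpolation=cv2.INTER_CUBIC))
E
```

View pics/w14z.png

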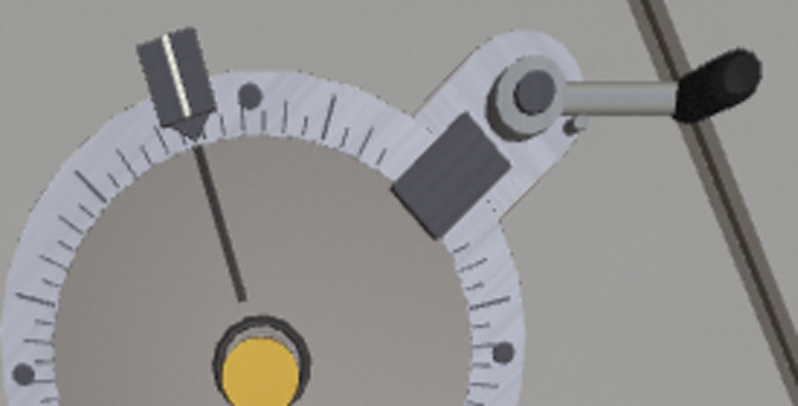

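```bash
python3 - <<'E'
from h import *
meas('w14',170,5,2.9,[(100,205),(150,163),(225,137),(290,137),(340,150),(60,280),(465,290),(55,350)],dict(r1=(184,114,25),r2=(166,37,25),i1=(241,299,26),i2=(196,147,26),piv=(535,92,38),grip=(742,70,58)))
P=zp('w14',170,5,2.9,dict(a=(575,99,26),b=(675,97,26),piv=(535,92,38),grip=(742,70,58)))
print('lever',ang(P['b'],P['a']),ang(P['grip'],P['piv']))
n=np.load('pics/w14.npz')
g=n['im'].astype(float).mean(2)
def rf(box,dark,z):
    x0,x1,y0,y1=box;pts=[]
    for y in range(y0,y1):
        r=g[y,x0:x1]; b=np.median(r); w=np.clip((b-r) if dark else r-b,0,None); w[w<.35*w.max()]=0
        if w.max()>25: pts.append(ray('wrist',(w*np.arange(x0,x1)).sum()/w.sum(),y,z,(n['pos'],n['rot']))[:2])
    p=np.array(pts);m=p.mean(0);d=np.linalg.svd(p-m)[2][0];d*=np.sign(d[0]);return p,m,d
pi,mi,di=rf((233,258,)+(58,106),True,26); pr,mr,dr=rf((224,240,21,42),False,25) if True else 0
ai=np.degrees(np.arctan2(di[1],di[0])); end=pi[np.argmax(pi@di)]; c=mi+di*((end-mi)@di-85)
print(len(pi),len(pr),ai,np.degrees(np.arctan2(dr[1],dr[0])),'off',(mr-mi)@[-di[1],di[0]],'c',c,'need',ang(mr,c)-ai)
E
```

```text
c [501.1  51.1] r 83.8 [1.1, 0.6, -0.4, -0.8, -0.5, 0.7, 0.7, -1.3]
r1 [593.2  29.3  25. ] r 94.7 ang -13.28
r2 [617.8  21.5  25. ] r 120.5 ang -14.24
i1 [526.1  45.2  26. ] r 25.7 ang -13.21
i2 [581.3  31.4  26. ] r 82.6 ang -13.75
piv [532.6 -80.4  38. ] r 135.2 ang -76.5
grip [ 502.9 -133.4   58. ] r 184.5 ang -89.43
rider line -17.73 index line -13.99
lever -119.8089710498022 -119.24192787752045
48 21 -14.028700156846197 -15.803752002720701 off -0.06991453072584125 c [495.89880137  52.35172998] need -0.03558837057513564
```

```bash
python3 -c "
from h import *
print(manip.job_done())"
```

```text
the job is handed in; nothing more can be done
None
```

The dial is set to the rider's nose and the clamp lever is at its stop. I handed the job in at about 20 s, with the fingers clear of everything.

- **Dial:** I pushed the post round about 42° anticlockwise with closed fingertips, in shrinking steps. The last view, taken after clamping, shows the index line and the rider's pale line collinear, with 0.04° still to go. Other views put the error between -0.2° and +0.1°. In that last view the directions of the two lines, fitted separately, differ by 1.8°. I put that down to the rider's line being only 21 pixels long.
- **Lever:** I pushed the grip clockwise until it stopped advancing, at about 7 N sideways. It now points to about -119.5°, and I expected the stop at about -119.4° to -120.1°.
- **Vial and stage:** The vial is standing in its nest. The stage's position agrees with the start to within about 1–2 mm, which is the camera error.
- **Bystanders and rider:** The fingers did not go near the bystanders, and the rider was not touched.
- **Check that failed:** In the final top-camera picture the arm hid most of the dial, so that picture confirmed only the lever and clamp end.

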